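# Take the stack of goods apart and set out the counter display

## Task

Take the stack of goods on the counter apart from the top down and, one after another, set each straight on its own display place without shifting what is still stacked beneath: first the pipe coupling, upright, in the small round dish, then the white carton squarely in the middle of the board between the two battens, then the brown carton flat inside the rimmed rectangular tray, and last the tape roll flat in the large round dish. Both cartons stay upright with their long sides along those of their places, and the loose elbow and nipple standing among the places are left where they are.

Things in the scene. Friction and masses are not known exactly. Their poses are not given: they have to be found in the camera images.
- coupling: plain tan-coloured pipe coupling standing upright on top of the stack: a short round tube with thickened rims, 40 diameter x 45 high, loose, about 160 g. Origin: centre of its underside, z up; round. Sizes in mm.
- white_carton: white cardboard carton, second from the top of the stack, 71 (x) x 57 (y) x 63 high, loose, about 220 g; it carries the coupling and lies 17 to 35 degrees askew on the brown carton. Origin: centre of its underside, z up, x along its long side. Grip it across the 57 side. Sizes in mm.
- brown_carton: brown cardboard carton under the white one, 81 (x) x 63 (y) x 51 high, loose, about 220 g. Origin: centre of its underside, z up, x along its long side. Grip it across the 63 side. Sizes in mm.
- tape: roll of masking tape lying flat at the bottom of the stack, with the brown carton resting on it: ring of 98 outer and about 73 inner diameter (wall about 12 thick), 36 high, loose, about 120 g. Origin: centre of its underside, z up, on the ring's axis (in its empty middle). Pinch the wall from above, one finger in the hole, at about 43 from the axis. Sizes in mm.
- small_dish: small round shallow wooden dish, 70 outer and 60 inner diameter, dark flat floor 5 above the counter, rim top 10 above the counter; fixed. Origin: centre of its underside, z up. Place of the coupling. Sizes in mm.
- batten_stand: rectangular wooden board 115 (x) x 87 (y) x 5 thick with an upright batten across each of its two short ends (12 thick, tops 25 above the counter, 91 free between them along x), open on its two long sides; fixed. Origin: centre of its underside, z up, x along its long side, from batten to batten. Place of the white carton. Sizes in mm.
- rim_tray: rectangular shallow wooden tray with a low rim all round, outside 111 (x) x 93 (y), inside 101 x 83, dark floor 5 and rim top 10 above the counter; fixed. Origin: centre of its underside, z up, x along its long side. Place of the brown carton. Sizes in mm.
- large_dish: large round shallow wooden dish, 128 outer and 118 inner diameter, dark floor 5 and rim top 10 above the counter; fixed. Origin: centre of its underside, z up. Place of the tape roll. Sizes in mm.
- elbow: bystander: tan-coloured pipe elbow standing loose on one mouth amid the work, 34 x 59 x 59 high. Origin: centre of its underside, z up. To be left alone. Sizes in mm.
- nipple: bystander: hexagonal pipe nipple, threaded at both ends, standing loose amid the work, 42 x 47 x 65 high. Origin: centre of its underside, z up. To be left alone. Sizes in mm.
Mind the look-alikes: they are no part of the job. Leave any orange or turquoise look-alike of the coupling alone.

How it is judged:
By the outcome, as a careful person would: the job done as asked, in the order asked, and still so for the second after the job is handed in, with the robot touching nothing.
It also fails if it takes over 120 s, if anything falls off the work surface, if the arm or the gripper's body presses on something with over 40 N, if the wrist force passes 120 N, or if a joint passes its speed limit or range.

## Robot

A 6-joint arm with a two-finger parallel gripper is mounted at the origin on a cart in front of the work surface, level with it; the furniture and walls round the work are solid. World frame = base frame: x ahead of the robot, y to its left, z up, the work surface at z = 0. Lengths are in m, angles in rad, forces in N, time in s.
With the tool pointing down it reaches from about 0.275 to 0.875 m from the base axis. Payload 12.5 kg.
Tool frame: the origin (TCP) lies between the finger pads; the fingertips stand 25 mm ahead of it and the grasp point (between the pads) lies 6 mm ahead of it; z points along the fingers, y is the line along which they close (so a half turn about z gives the same grasp; the last joint's range is limited). The gripper opens to 85 mm and grips with 20 to 120 N. Pads are 22 mm wide; open, the fingers measure 114 mm over their backs; the gripper's body (76 mm by 85 mm) begins 54 mm behind the grasp point. The pads swing forward as they close: fully open they stand 13 mm farther back than shut.
Start: joints at [-1.348, 0.351, 1.652, -0, 1.139, -0.085], TCP at [0.167, -0.524, 0.256] pointing down, gripper open.
Joint ranges: [-2.75, 2.75], [-0.79, 2.1], [0.01, 2.65], [-1.57, 4.71], [0.07, 3.14], [-2.87, 2.87]. Speed limits (rad/s): [2.22, 2.22, 2.79, 3.14, 3.14, 3.14].

## Interface

Orientations are given as a rotation vector (axis times angle).
In Python, from cell import * gives the robot as it stands.
- The arm moves only by the shell command python3 -m inch 'ROWS' [FORCE]. ROWS is a JSON list of rows, 1 to 8 of them, each an object with the fields tx, ty, tz (the shift in m), turn (a turn about the tool's z in rad), finger_gap (the opening from 0.0 (shut) to 1.0 (fully open)); a field left out counts as zero (the opening has to be given); each row shifts and turns the commanded pose from where the row before left it, along the tool's axes as they then stand; what a row does not reach is not made up. A row lasts 1/10 s, in which the tool goes at most 0.05 m and 0.15 rad, less where a joint would pass 70% of its speed; a pose out of reach is approached as far as the arm can. The fingers move at their own pace and stop on an object; FORCE is the grip in N (left out, the last holds). Time passes only in rows, so rows that do not move let the fingers close. It prints the time, the measured TCP pose, the force, the opening and the grip force at its end. Input that does not fit is refused with a message, and nothing moves.
- get_state(): the state, without advancing time (a new reading comes with each control period).
- camera(name): name is "side" or "top" or "wrist"; returns a dict with "frame" (480x640x3 uint8, blue, green, red), "vfov" (degrees; the focal length in pixels is half the picture's height over the tangent of half this angle, whatever the lens; pixels are square), "cx", "cy" (the principal point, pixels), "rvec" (rotation vector, rad) and "tvec" (3), from world to camera coordinates, as OpenCV has them. Camera axes: x right, y down, z forward; pixel columns grow to the right and rows downward; lengths in m; the calibration is good to about 2 mm. A picture is of the moment at which its call begins. There is no depth.
- job_done(): hands the job in; it is judged then, once.
The state is a dict: "time_s": time; "qpos": joint angles; "qd": joint speeds; "joint_efforts": joint torques, N m; "ee_pos": TCP position; "tool_rot": TCP orientation; "wrist_force": force on the tool from outside, world axes, zero at the start; "torque": the same for the moment, N m; "width": opening from 0.0 (shut) to 1.0 (fully open); "grip_force": force on a finger pad.
Only numpy, scipy, OpenCV 4.12 (cv2) and the standard library are available. Lean on these libraries where they do the work, as an engineer would, in place of code of your own. Each camera call takes 0.05 s, during which the arm holds its last target. There are 200 camera calls.

## Working session

There is one attempt and no reset: what is moved stays moved. The work goes in short steps, Python scripts to look and compute and a shell command to move; the robot and the scene stay as the last step left them, time stands still between calls to the robot, and variables do not carry over. Pictures are saved under pics/ and viewed, at most 14 in all, crops included, and the job is handed in when it is done.

```bash
mkdir -p pics
cat > h.py <<'E'
from cell import *
import numpy as np, cv2
def grab(n):
    c=camera(n); c['R']=cv2.Rodrigues(np.array(c['rvec'],float))[0]; c['t']=np.array(c['tvec'],float).ravel()
    c['f']=240/np.tan(np.radians(c['vfov'])/2); return c
def ray(c,u,v):
    d=c['R'].T@np.array([(u-c['cx'])/c['f'],(v-c['cy'])/c['f'],1.]); return -c['R'].T@c['t'],d/np.linalg.norm(d)
def onz(c,u,v,z):
    o,d=ray(c,u,v); return o+d*(z-o[2])/d[2]
def proj(c,p):
    q=c['R']@np.array(p,float)+c['t']; return c['f']*q[0]/q[2]+c['cx'],c['f']*q[1]/q[2]+c['cy']
def tri(c1,p1,c2,p2):
    o1,d1=ray(c1,*p1);o2,d2=ray(c2,*p2)
    s=np.linalg.lstsq(np.c_[d1,-d2],o2-o1,rcond=None)[0]
    a,b=o1+s[0]*d1,o2+s[1]*d2; return (a+b)/2,np.linalg.norm(a-b)
E
python3 - <<'E'
from h import *
for n in ['top','side','wrist']:
    c=grab(n); cv2.imwrite(f'pics/{n}0.png',c['frame']); print(n,c['f'],c['cx'],c['cy'],-c['R'].T@c['t'],c['R'].round(2).tolist())
s=get_state(); print(s['time_s'],s['ee_pos'],s['tool_rot'],s['width'])
E
```

```text
top 545.7972048318741 323.8768433472946 240.30926261428073 [ 0.36003952 -0.04670747  1.07727729] [[-0.03, -1.0, -0.04], [-0.99, 0.03, -0.14], [0.14, 0.04, -0.99]]
side 590.0376756548058 318.46010310302813 234.24768394346552 [0.28842589 0.87153005 0.83977864] [[-0.97, -0.25, -0.0], [-0.15, 0.6, -0.79], [0.19, -0.76, -0.62]]
wrist 362.95092013697615 315.98681698873963 240.76862500397922 [ 0.2290648  -0.50375962  0.3745612 ] [[0.3, -0.95, -0.0], [-0.92, -0.29, 0.26], [-0.25, -0.08, -0.97]]
0.15 [ 0.16660822 -0.5239278   0.25590058] [-3.10361071e+00 -4.81434819e-01  9.07147816e-05] 1.0031124070280573
```

View pics/top0.png

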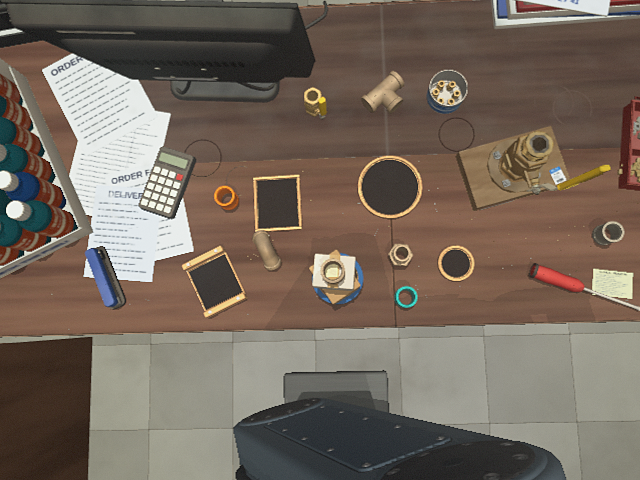

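View pics/side0.png

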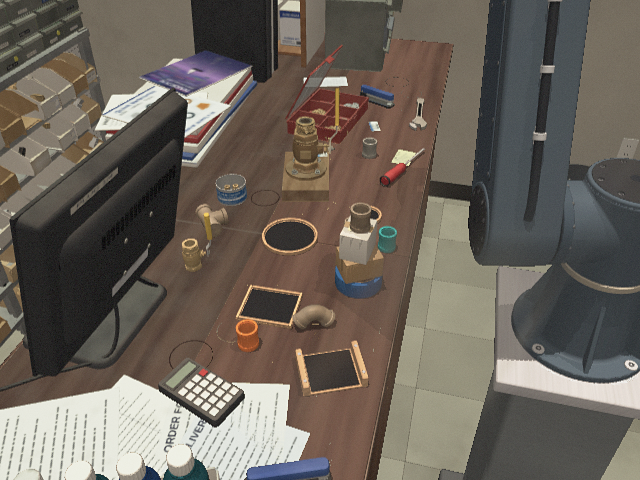

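Top view: the stack is at about (335,272), coupling rim (333,270), elbow (267,250), nipple (400,254). The small dish is at (456,263), batten stand (215,281), tray (278,203) and large dish (390,187). The side view shows the same items, with the stack at about (360,245).

```bash
cat > m.py <<'E'
from h import *
T,S=grab('top'),grab('side')
np.savez('pics/ts.npz',T=T['frame'],S=S['frame'])
def dark(c,u,v):
    g=c['frame'].max(2); m=(g<60).astype(np.uint8); m=cv2.morphologyEx(m,cv2.MORPH_OPEN,np.ones((3,3)))
    n,l,st,ce=cv2.connectedComponentsWithStats(m,connectivity=4)
    k=l[v,u]; return (l==k).astype(np.uint8),ce[k],st[k][4]
for n,a,b in [('small',(456,263),(374,213)),('batten',(215,281),(335,370)),('tray',(278,203),(270,305)),('large',(390,187),(290,236))]:
    m,ce,ar=dark(T,*a); m2,ce2,ar2=dark(S,*b)
    print(n,ce,ar,ce2,ar2,'tri',*tri(T,ce,S,ce2),'z5',onz(T,*ce,.005).round(4),onz(S,*ce2,.005).round(4))
    cn=max(cv2.findContours(m,0,2)[0],key=cv2.contourArea)[:,0]
    w=np.array([onz(T,*p,.005)[:2] for p in cn])
    r=cv2.minAreaRect((w*1000).astype(np.float32)); print('   rect',r, cv2.boxPoints(r).round(0).tolist() if n in('batten','tray') else '')
b=lambda c,x,y,w,h,s:cv2.resize(c['frame'][y:y+h,x:x+w],None,fx=s,fy=s,interpolation=cv2.INTER_CUBIC)
A=b(T,240,225,120,90,4); B=b(S,310,190,100,120,4)
o=np.zeros((480,880,3),np.uint8); o[:360,:480]=A; o[:480,480:880]=B
cv2.imwrite('pics/st.png',o[:,80:])
E
python3 m.py
```

```text
small [327.77416477 234.72083886] 276901 [373.8125     214.47916667] 48 tri [ 0.45021317 -0.02042594  0.19058133] 0.08386999577846015 z5 [ 0.5203 -0.0135  0.005 ] [ 0.4417 -0.2658  0.005 ]
   rect ((532.4519653320312, 33.8251953125), (1354.130126953125, 983.026123046875), 87.08675384521484) 
batten [327.77416477 234.72083886] 276901 [335.21020845 245.45981721] 267739 tri [ 0.49357089 -0.01754966  0.09895123] 0.025277941644080235 z5 [ 0.5203 -0.0135  0.005 ] [ 0.505 -0.129  0.005]
   rect ((532.4519653320312, 33.8251953125), (1354.130126953125, 983.026123046875), 87.08675384521484) [[7.0, -617.0], [989.0, -667.0], [1058.0, 685.0], [76.0, 735.0]]
tray [327.77416477 234.72083886] 276901 [269.70069606 305.47873163] 1293 tri [ 0.57696735 -0.00132937 -0.0852767 ] 0.08723641689549146 z5 [ 0.5203 -0.0135  0.005 ] [0.589  0.0865 0.005 ]
   rect ((532.4519653320312, 33.8251953125), (1354.130126953125, 983.026123046875), 87.08675384521484) [[7.0, -617.0], [989.0, -667.0], [1058.0, 685.0], [76.0, 735.0]]
large [327.77416477 234.72083886] 276901 [289.29243542 235.52583026] 1084 tri [ 0.53827243 -0.01016847  0.1112068 ] 0.06809156142168081 z5 [ 0.5203 -0.0135  0.005 ] [ 0.6148 -0.1385  0.005 ]
   rect ((532.4519653320312, 33.8251953125), (1354.130126953125, 983.026123046875), 87.08675384521484)
```

View pics/st.png

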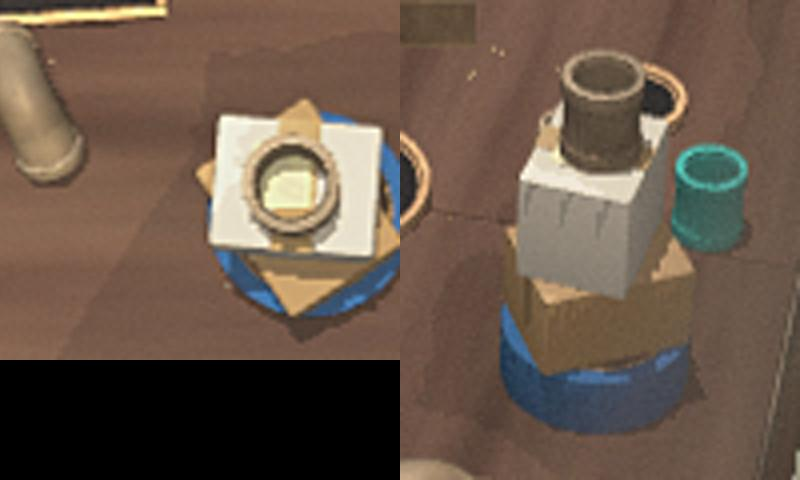

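The crop shows the coupling rim centred at about top (332.7,271.5) and side (360.7,209). The white carton's top corners are near top (315,254), (355,257), (354,289), (312,286), with the brown carton and blue tape rotated below. The dark mask needs tightening.

```bash
sed -i "/^T,S=/c T,S=grab('top'),grab('side')" m.py
sed -i "s/g=c\['frame'\].max(2); m=(g<60).astype(np.uint8)/f=c['frame'].astype(int); m=((f.max(2)<70)\&(f[...,2]-f[...,0]<18)).astype(np.uint8)/" m.py
cat >> m.py <<'E'
for p in [(456,263),(430,263),(215,281),(278,203),(390,187),(300,200)]: print(p,T['frame'][p[1],p[0]])
print('coup top',*tri(T,(332.75,271.5),S,(360.75,209)))
for p in [(315,254.25),(355.5,257.5),(353.75,288.75),(312.5,286.25)]: print(onz(T,*p,.150).round(4))
E
python3 m.py; rm pics/ts.npz
```

```text
small [455.2369338 262.7543554] 574 [373.58823529 214.56862745] 51 tri [ 0.44924153 -0.26094868  0.00831668] 0.015306230142300014 z5 [ 0.4572 -0.2611  0.005 ] [ 0.4421 -0.2653  0.005 ]
   rect ((456.884521484375, -260.63482666015625), (50.371299743652344, 51.251583099365234), 86.8830795288086) 
batten [215.0338134  281.53663118] 1597 [340.65240642 374.87834225] 748 tri [ 0.42526349  0.21333796 -0.00286521] 0.01778106701556531 z5 [0.4336 0.2123 0.005 ] [0.4151 0.2194 0.005 ]
   rect ((433.50457763671875, 212.30715942382812), (81.74126434326172, 78.15058135986328), 25.04070281982422) [[380.0, 230.0], [413.0, 160.0], [487.0, 194.0], [454.0, 265.0]]
tray [277.29005525 202.92154696] 1810 [269.75384615 305.51846154] 1300 tri [0.58853394 0.08647686 0.0048538 ] 0.0006828018317123986 z5 [0.5882 0.0864 0.005 ] [0.5888 0.0866 0.005 ]
   rect ((588.6103515625, 86.36454772949219), (96.22295379638672, 77.88703155517578), 1.6111568212509155) [[539.0, 124.0], [542.0, 46.0], [638.0, 49.0], [636.0, 127.0]]
large [389.42196777 186.66242578] 2358 [289.24311927 235.54587156] 1090 tri [ 0.61461848 -0.13943537  0.00403541] 0.0013202245929354814 z5 [ 0.6137 -0.1394  0.005 ] [ 0.6149 -0.1384  0.005 ]
   rect ((614.4200439453125, -139.52645874023438), (109.72108459472656, 108.63438415527344), 88.01936340332031) 
(456, 263) [54 57 64]
(430, 263) [ 79  96 128]
(215, 281) [55 61 63]
(278, 203) [51 59 65]
(390, 187) [56 60 66]
(300, 200) [ 91 140 177]
coup top [ 0.43333622 -0.02557521  0.18958564] 0.0028014650954376716
[0.4656 0.0048 0.15  ]
[ 0.4579 -0.0642  0.15  ]
[ 0.4049 -0.0595  0.15  ]
[0.411  0.0103 0.15  ]
```

```bash
cat > go.py <<'E'
# go.py x y z theta_deg(direction of tool y): prints turn (rad) and the tool-axis shift after the turn
import sys; from h import *
def go(x,y,z,th=None):
    s=get_state(); R=cv2.Rodrigues(np.array(s['tool_rot'],float))[0]; p=np.array(s['ee_pos'])
    cur=np.degrees(np.arctan2(R[1,1],R[0,1])); turn=0
    if th is not None:
        d=(th-cur+180)%360-180; turn=-np.radians(d)
    else: th=cur
    t=np.radians(th); d=np.array([x,y,z])-p
    print('cur th %.2f turn %.4f q6 %.2f shift x %.4f y %.4f z %.4f'%(cur,turn,s['qpos'][5],-np.sin(t)*d[0]+np.cos(t)*d[1],np.cos(t)*d[0]+np.sin(t)*d[1],-d[2]))
if __name__=='__main__': go(*map(float,sys.argv[1:]))
E
python3 -m inch '[{"tz":-0.01, "turn":-0.145, "finger_gap":1}, {"tz":-0.01, "turn":-0.145, "finger_gap":1}, {"tz":-0.01, "turn":-0.145, "finger_gap":1}, {"tz":-0.01, "turn":-0.145, "finger_gap":1}, {"tz":-0.01, "turn":-0.145, "finger_gap":1}, {"tz":-0.01, "turn":-0.145, "finger_gap":1}, {"tz":-0.01, "turn":-0.145, "finger_gap":1}, {"tz":-0.01, "turn":-0.145, "finger_gap":1}]' 40
python3 go.py .434 -.026 .335 -5.7
```

```text
time_s: 1.15
ee_pos: [0.1666, -0.5241, 0.3367]
tool_rot: [-2.327, -2.111, -0.0]
wrist_force: [-0.1, -0.1, -0.6]
width: 1.002
grip_force: 0.0
cur th -5.56 turn 0.0025 q6 -1.25 shift x 0.5222 y 0.2166 z 0.0017
```

```bash
python3 -m inch '[{"tx":0.0435, "ty":0.018, "finger_gap":1}, {"tx":0.0435, "ty":0.018, "finger_gap":1}, {"tx":0.0435, "ty":0.018, "finger_gap":1}, {"tx":0.0435, "ty":0.018, "finger_gap":1}, {"tx":0.0435, "ty":0.018, "finger_gap":1}, {"tx":0.0435, "ty":0.018, "finger_gap":1}]' >/dev/null
python3 -m inch '[{"tx":0.0435, "ty":0.018, "finger_gap":1}, {"tx":0.0435, "ty":0.018, "finger_gap":1}, {"tx":0.0435, "ty":0.018, "finger_gap":1}, {"tx":0.0435, "ty":0.018, "finger_gap":1}, {"tx":0.0435, "ty":0.018, "finger_gap":1}, {"tx":0.0435, "ty":0.018, "finger_gap":1}, {"finger_gap":1}, {"finger_gap":1}]'
python3 go.py .434 -.026 .335
python3 - <<'E'
from h import *
c=grab('wrist'); cv2.imwrite('pics/w1.png',c['frame'])
for p in [(.434,-.026,.195),(.465,.005,.15)]: print(proj(c,p))
np.save('w1.npy',{k:c[k] for k in c},allow_pickle=True)
E
```

```text
time_s: 2.55
ee_pos: [0.4352, -0.0264, 0.3361]
tool_rot: [-2.33, -2.107, 0.001]
wrist_force: [-0.7, -0.2, -0.2]
width: 1.001
grip_force: 0.0
cur th -5.76 turn 0.0000 q6 -0.07 shift x 0.0003 y -0.0012 z 0.0011
(np.float64(315.11417120247586), np.float64(234.91563846465348))
(np.float64(348.4926724578949), np.float64(182.15435857676684))
```

View pics/w1.png

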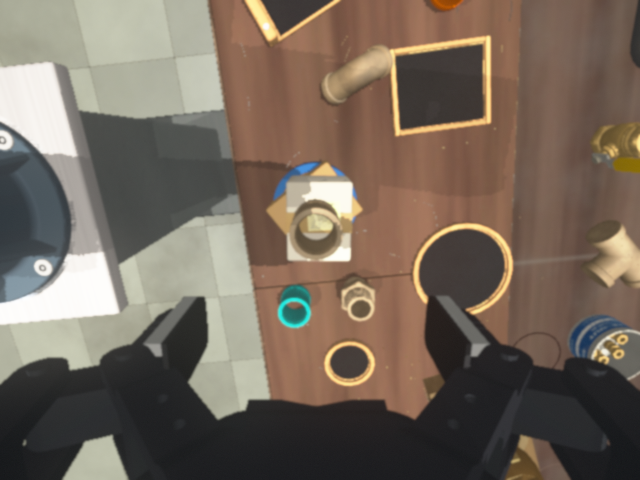

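Wrist view: coupling ring at about (316,229), white top (287-353,177-262). Small dish at (349,363), large dish (463,267), tray (442,86), elbow (356,75), nipple (358,300).

Run:
```python
from h import *
c=np.load('w1.npy',allow_pickle=True).item(); f=c['frame'].astype(int)
m=((f.max(2)<75)&(f[...,2]-f[...,0]<20)).astype(np.uint8); m=cv2.morphologyEx(m,cv2.MORPH_OPEN,np.ones((3,3)))
n,l,st,ce=cv2.connectedComponentsWithStats(m,connectivity=4)
for nm,p in [('small',(349,363)),('large',(463,267)),('tray',(442,86))]:
    k=l[p[1],p[0]]; q=(l==k).astype(np.uint8); cn=max(cv2.findContours(q,0,2)[0],key=cv2.contourArea)[:,0]
    w=np.array([onz(c,*x,.005)[:2] for x in cn]); print(nm,st[k].tolist(),cv2.minAreaRect((w*1000).astype(np.float32)))
cv2.imwrite('pics/w1c.png',cv2.resize(c['frame'][160:270,260:370],None,fx=5.4,fy=5.4,interpolation=cv2.INTER_CUBIC))
```

```text
small [332, 348, 35, 29, 804] ((457.6120300292969, -263.2243347167969), (45.05803298950195, 48.12584686279297), 84.25828552246094)
large [0, 231, 640, 249, 70206] ((415.7262268066406, -267.80291748046875), (398.55963134765625, 998.3862915039062), 84.2608871459961)
tray [397, 46, 85, 82, 5913] ((589.2838745117188, 85.81033325195312), (94.9676513671875, 77.24502563476562), 1.6068668365478516)
```

View pics/w1c.png

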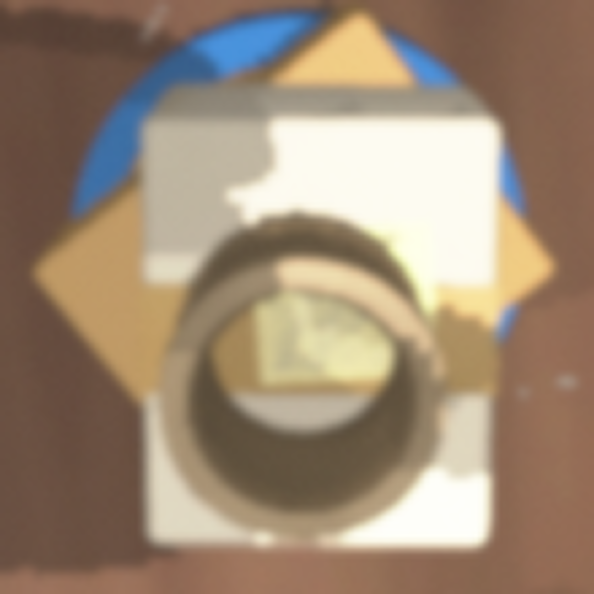

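The crop puts the coupling's top rim centre at full (315.9,233.5). The white top's corners are at (286.5,181.3), (353,181.7), (351.1,261.5), (287.4,261.1).

```bash
python3 - <<'E'
from h import *
c=np.load('w1.npy',allow_pickle=True).item(); T=grab('top')
P=np.array([onz(c,*p,.150) for p in [(286.5,181.3),(353,181.7),(351.1,261.5),(287.4,261.1)]]); print(P.round(4),P.mean(0))
print(cv2.minAreaRect((P[:,:2]*1000).astype(np.float32)))
k=onz(c,315.9,233.5,.195); print('coup',k)
S=grab('side')
print(tri(c,(315.9,233.5),S,(360.75,209)),tri(c,(353,181.7),T,(315,254.25)),tri(c,(286.5,181.3),T,(312.5,286.25)))
E
python3 go.py .435 -.0255 .24
```

```text
[[ 0.4137  0.0109  0.15  ]
 [ 0.4688  0.005   0.15  ]
 [ 0.4619 -0.0647  0.15  ]
 [ 0.406  -0.0587  0.15  ]] [ 0.43758504 -0.02686338  0.15      ]
((437.6894836425781, -26.866012573242188), (69.99539184570312, 56.30144119262695), 83.87730407714844)
coup [ 0.43468541 -0.02498604  0.195     ]
(array([ 0.43470771, -0.02643089,  0.18901986]), np.float64(0.00035688097066020565)) (array([0.46756323, 0.00479468, 0.14614852]), np.float64(0.0031188599533083323)) (array([0.41216468, 0.01040858, 0.13957899]), np.float64(0.001509283727180352))
cur th -5.99 turn 0.0000 q6 -0.07 shift x 0.0026 y -0.0001 z 0.0963
```

```bash
python3 -m inch '[{"tx":0.001, "tz":0.04, "finger_gap":1}, {"tx":0.001, "tz":0.04, "finger_gap":1}, {"tz":0.03, "finger_gap":1}, {"tz":0.02, "finger_gap":1}, {"finger_gap":1}, {"finger_gap":1}]' | head -3; python3 go.py .4347 -.0253 .180
```

```text
time_s: 3.3
ee_pos: [0.4355, -0.0259, 0.207]
tool_rot: [2.334, 2.102, 0.0]
cur th -5.99 turn 0.0000 q6 -0.06 shift x 0.0006 y -0.0009 z 0.0270
```

```bash
python3 -m inch '[{"tx":0.0005, "ty":-0.0008, "tz":0.014, "finger_gap":1}, {"tz":0.013, "finger_gap":1}, {"finger_gap":0.7}, {"finger_gap":0.3}, {"finger_gap":0}, {"finger_gap":0}, {"finger_gap":0}, {"finger_gap":0}]' 40
```

```text
time_s: 4.1
ee_pos: [0.4352, -0.0247, 0.1804]
tool_rot: [2.332, 2.103, 0.002]
wrist_force: [-1.3, -0.2, 7.2]
width: 0.454
grip_force: 39.3
```

```bash
python3 -m inch '[{"tz":-0.01, "finger_gap":0}, {"tz":-0.02, "finger_gap":0}, {"tz":-0.03, "finger_gap":0}, {"tz":-0.03, "finger_gap":0}, {"finger_gap":0}]'; python3 go.py .4576 -.2625 .10; python3 go.py .4576 -.2625 .10 -90
```

```text
time_s: 4.6
ee_pos: [0.4361, -0.0248, 0.2734]
tool_rot: [2.329, 2.101, 0.007]
wrist_force: [-0.4, -0.7, -1.5]
width: 0.454
grip_force: 40.6
cur th -5.90 turn 0.0000 q6 -0.06 shift x -0.2343 y 0.0459 z 0.1734
cur th -5.90 turn 1.4679 q6 -0.06 shift x 0.0215 y 0.2377 z 0.1734
```

```bash
python3 -m inch '[{"tx":-0.0466, "ty":0.009, "finger_gap":0}, {"tx":-0.0466, "ty":0.009, "finger_gap":0}, {"tx":-0.0466, "ty":0.009, "tz":0.03, "finger_gap":0}, {"tx":-0.0466, "ty":0.009, "tz":0.04, "finger_gap":0}, {"tx":-0.0466, "ty":0.009, "tz":0.04, "finger_gap":0}, {"tz":0.04, "finger_gap":0}, {"finger_gap":0}, {"finger_gap":0}]'; python3 go.py .4573 -.262 .0365
python3 - <<'E'
from h import *
T=grab('top')
for z in (.005,.010): print(z,onz(T,456.5,263.5,z))
cv2.imwrite('pics/t2.png',np.hstack([cv2.resize(T['frame'][225:305,300:400],None,fx=4,fy=4,interpolation=2),cv2.resize(T['frame'][225:305,410:510],None,fx=4,fy=4,interpolation=2)]))
E
```

```text
time_s: 5.4
ee_pos: [0.4532, -0.2369, 0.1386]
tool_rot: [-2.332, -2.103, 0.0]
wrist_force: [0.5, -0.1, -0.7]
width: 0.455
grip_force: 41.2
cur th -5.89 turn 0.0000 q6 -0.47 shift x -0.0245 y 0.0066 z 0.1021
0.005 [ 0.4556696  -0.26347225  0.005     ]
0.01 [ 0.45522368 -0.26246148  0.01      ]
```

View pics/t2.png

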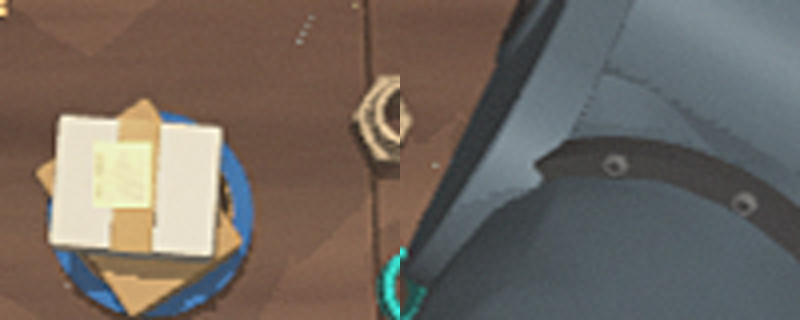

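The stack is unchanged (white top corners still at about (315,254) in the top view). Next I lower the coupling into the dish.

```bash
python3 -m inch '[{"tx":-0.025, "ty":0.0065, "finger_gap":0}, {"tz":0.03, "finger_gap":0}, {"tz":0.03, "finger_gap":0}, {"tz":0.02, "finger_gap":0}, {"finger_gap":0}, {"finger_gap":0}]'; python3 go.py .457 -.2625 .0365
python3 - <<'E'
from h import *
c=grab('wrist'); cv2.imwrite('pics/w2.png',c['frame'])
E
```

```text
time_s: 6.05
ee_pos: [0.4583, -0.263, 0.0601]
tool_rot: [2.33, 2.104, 0.001]
wrist_force: [-0.2, -0.3, -1.3]
width: 0.457
grip_force: 41.2
cur th -5.85 turn 0.0000 q6 -0.51 shift x 0.0004 y -0.0014 z 0.0236
```

View pics/w2.png

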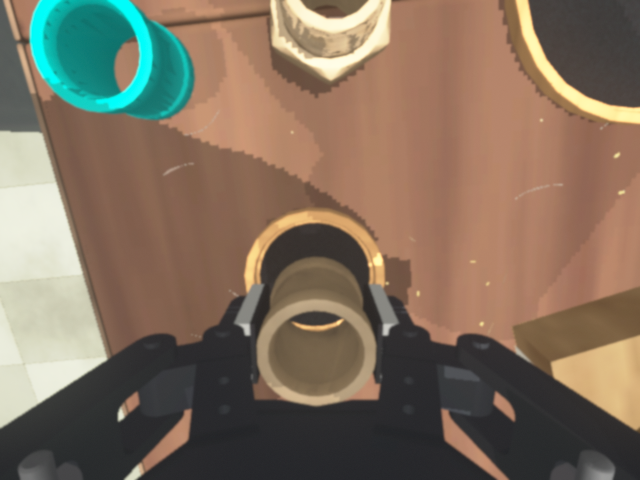

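The coupling is over the dish and centred laterally (dish rim 245-385, coupling centre 316). The far rim edge is at v≈208. I check depth along y.

Run:
```python
from h import *
c=grab('wrist')
print(onz(c,315,208,.010),onz(c,245,275,.01),onz(c,385,270,.01),onz(c,317,326,.01),proj(c,(.457,-.2625,.01)))
```

```text
[ 0.46126102 -0.22692864  0.01      ] [ 0.42335294 -0.25675107  0.01      ] [ 0.49246221 -0.26127143  0.01      ] [ 0.4559725  -0.28825576  0.01      ] (np.float64(313.8144366895206), np.float64(279.25699643790955))
```

```bash
python3 -m inch '[{"tx":0.001, "tz":0.012, "finger_gap":0}, {"tz":0.008, "finger_gap":0}, {"tz":0.003, "finger_gap":0}, {"tz":0.001, "finger_gap":0}, {"finger_gap":0}]'
```

```text
time_s: 6.65
ee_pos: [0.4577, -0.2619, 0.0371]
tool_rot: [2.332, 2.104, 0.0]
wrist_force: [-14.4, 10.1, 52.8]
width: 0.455
grip_force: 46.8
```

```bash
python3 -m inch '[{"tz":-0.001, "finger_gap":0}, {"finger_gap":0}]'
```

```text
time_s: 6.85
ee_pos: [0.4576, -0.2619, 0.0372]
tool_rot: [2.332, 2.104, 0.0]
wrist_force: [-9.4, 7.4, 38.6]
width: 0.46
grip_force: 45.2
```

```bash
python3 -m inch '[{"tz":-0.002, "finger_gap":0}, {"finger_gap":0}]'
python3 - <<'E'
from h import *
c=grab('wrist'); S=grab('side')
cv2.imwrite('pics/w3.png',np.hstack([cv2.resize(c['frame'][190:430,200:440],(480,480)),cv2.resize(S['frame'][150:270,330:410],(320,480),interpolation=2)]))
E
```

```text
time_s: 7.05
ee_pos: [0.4575, -0.262, 0.0374]
tool_rot: [2.332, 2.104, 0.0]
wrist_force: [-2.8, 2.4, 12.1]
width: 0.458
grip_force: 42.8
```

View pics/w3.png

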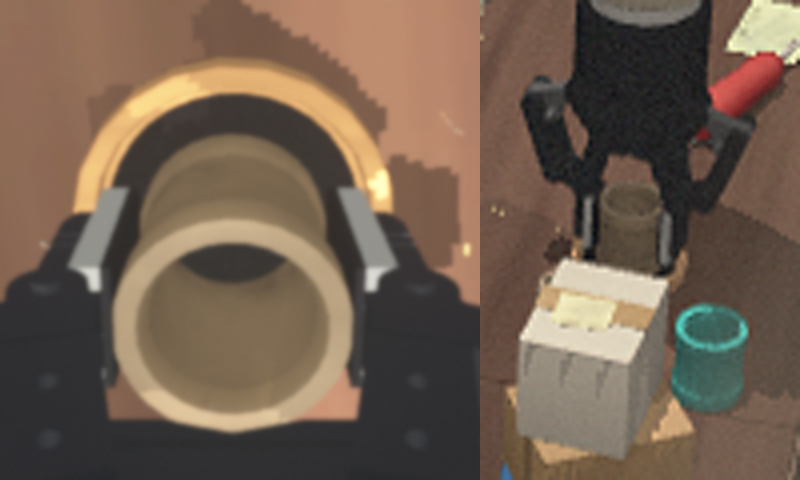

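The coupling stands on the dark floor, centred within the rim. I unload it and release.

```bash
python3 -m inch '[{"tz":-0.0007, "finger_gap":0}, {"finger_gap":0.55}, {"finger_gap":0.7}, {"finger_gap":1}, {"tz":-0.02, "finger_gap":1}, {"tz":-0.03, "finger_gap":1}, {"tz":-0.04, "finger_gap":1}, {"tz":-0.05, "finger_gap":1}]'
python3 -m inch '[{"tz":-0.05, "finger_gap":1}, {"finger_gap":1}]'|head -2
python3 - <<'E'
from h import *
c=grab('wrist'); g=cv2.cvtColor(c['frame'],cv2.COLOR_BGR2GRAY)
cv2.imwrite('pics/w4.png',c['frame'][150:350,220:420])
print(proj(c,(.458,-.2615,.05)),proj(c,(.458,-.2615,.01)))
E
python3 go.py .4376 -.0269 .24 -6.1
```

```text
time_s: 7.95
ee_pos: [0.4566, -0.2614, 0.1781]
tool_rot: [-2.331, -2.102, 0.001]
wrist_force: [1.1, -0.2, -0.1]
width: 1.001
grip_force: 0.0
time_s: 8.15
ee_pos: [0.4594, -0.2633, 0.2342]
(np.float64(312.66990051651874), np.float64(219.9259258355789)) (np.float64(312.6388574105469), np.float64(211.10309150829357))
cur th -5.90 turn 0.0035 q6 -0.51 shift x 0.2322 y -0.0457 z -0.0092
```

View pics/w4.png

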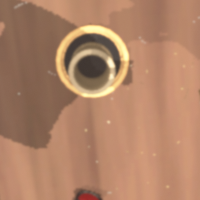

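The coupling stands upright at (312,218), inside the rim centred at (312,211), as predicted. Next is the white carton.

```bash
python3 -m inch '[{"tx":0.0465, "ty":-0.009, "tz":-0.005, "finger_gap":1}, {"tx":0.0465, "ty":-0.009, "tz":-0.005, "finger_gap":1}, {"tx":0.0465, "ty":-0.009, "finger_gap":1}, {"tx":0.0465, "ty":-0.009, "finger_gap":1}, {"tx":0.0465, "ty":-0.009, "turn":0.003, "finger_gap":1}, {"finger_gap":1}, {"finger_gap":1}]'|head -2
python3 go.py .437 -.0269 .125 -6.1
python3 - <<'E'
from h import *
c=grab('wrist'); f=c['frame'].astype(int); m=((f.min(2)>150)).astype(np.uint8)
cv2.imwrite('pics/w5.png',c['frame'][100:400,160:480])
for p in [(.4137,.0109,.15),(.4688,.005,.15),(.4619,-.0647,.15),(.406,-.0587,.15)]: print(np.array(proj(c,p))-[160,100])
E
```

```text
time_s: 8.9
ee_pos: [0.4361, -0.0253, 0.237]
cur th -5.94 turn 0.0028 q6 -0.06 shift x -0.0015 y 0.0010 z 0.1120
[111.49795611 101.53910998]
[208.59477109 101.87137253]
[204.84948144 213.85072247]
[114.34877422 213.51591732]
```

View pics/w5.png

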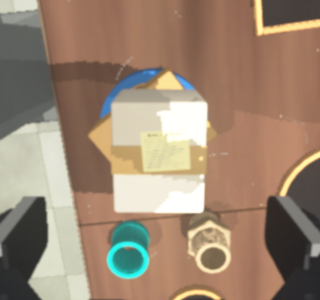

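The white top's corners are at crop (112,101), (208,102), (204,212), (115,212), matching the prediction. I descend and grip.

```bash
python3 -m inch '[{"tx":-0.0015, "ty":0.001, "tz":0.04, "turn":0.003, "finger_gap":1}, {"tz":0.035, "finger_gap":1}, {"tz":0.025, "finger_gap":1}, {"tz":0.012, "finger_gap":1}, {"finger_gap":1}]' | head -2; python3 go.py .437 -.0269 .125 -6.1
python3 -m inch '[{"finger_gap":0.8}, {"finger_gap":0.7}, {"finger_gap":0.6}, {"finger_gap":0.5}, {"finger_gap":0.5}, {"finger_gap":0.5}]' 35
```

```text
time_s: 9.45
ee_pos: [0.4364, -0.0287, 0.124]
cur th -6.37 turn -0.0046 q6 -0.06 shift x 0.0019 y 0.0004 z -0.0010
time_s: 10.05
ee_pos: [0.4377, -0.0279, 0.1266]
tool_rot: [2.338, 2.096, 0.001]
wrist_force: [-2.3, -2.8, 7.7]
width: 0.648
grip_force: 39.0
```

```bash
python3 -m inch '[{"tz":-0.005, "finger_gap":0.5}, {"tz":-0.015, "finger_gap":0.5}, {"tz":-0.03, "finger_gap":0.5}, {"tz":-0.04, "finger_gap":0.5}, {"tz":-0.03, "finger_gap":0.5}, {"finger_gap":0.5}]'; python3 go.py .4335 .2123 .12 -65; python3 go.py .4335 .2123 .12 115
```

```text
time_s: 10.65
ee_pos: [0.4388, -0.0277, 0.2496]
tool_rot: [2.335, 2.094, 0.007]
wrist_force: [-0.1, 0.2, -3.5]
width: 0.651
grip_force: 38.5
cur th -6.23 turn 1.0257 q6 -0.06 shift x 0.0967 y -0.2198 z 0.1296
cur th -6.23 turn -2.1159 q6 -0.06 shift x -0.0967 y 0.2198 z 0.1296
```

```bash
python3 -m inch '[{"turn":0.1465, "finger_gap":0.5}, {"turn":0.1465, "finger_gap":0.5}, {"turn":0.1465, "finger_gap":0.5}, {"turn":0.1465, "finger_gap":0.5}, {"turn":0.1465, "finger_gap":0.5}, {"turn":0.1465, "finger_gap":0.5}, {"turn":0.1465, "finger_gap":0.5}]' |head -2
python3 -m inch '[{"tx":0.0193, "ty":-0.044, "finger_gap":0.5}, {"tx":0.0193, "ty":-0.044, "finger_gap":0.5}, {"tx":0.0193, "ty":-0.044, "finger_gap":0.5}, {"tx":0.0193, "ty":-0.044, "finger_gap":0.5}, {"tx":0.0193, "ty":-0.044, "finger_gap":0.5}, {"finger_gap":0.5}, {"finger_gap":0.5}]'; python3 go.py .4335 .2123 .12 -65
python3 - <<'E'
from h import *
c=grab('wrist'); cv2.imwrite('pics/w6.png',c['frame']); np.save('w6.npy',c,allow_pickle=True)
T=grab('top'); np.save('t6.npy',T,allow_pickle=True)
E
```

```text
time_s: 11.35
ee_pos: [0.4368, -0.0275, 0.2449]
time_s: 12.05
ee_pos: [0.4311, 0.2132, 0.2448]
tool_rot: [3.066, 0.684, -0.003]
wrist_force: [0.1, -0.5, -2.6]
width: 0.654
grip_force: 38.9
cur th -64.86 turn 0.0024 q6 1.49 shift x 0.0018 y 0.0018 z 0.1248
```

View pics/w6.png

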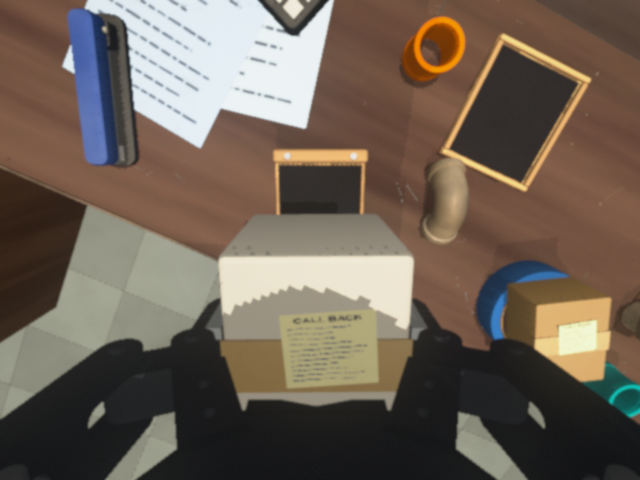

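The stand's far batten is at (274-368, 150-163) and the dark floor below it spans about 279-362, parallel with the held carton. The tray and elbow are on the right, and the brown carton still stands on the tape at (560,325).

Run:
```python
from h import *
c=np.load('w6.npy',allow_pickle=True).item(); f=c['frame']
hsv=cv2.cvtColor(f,cv2.COLOR_BGR2HSV)
m=(cv2.inRange(hsv,(8,90,150),(25,255,255))>0).astype(np.uint8); 
sub=np.zeros_like(m); sub[140:213,265:378]=m[140:213,265:378]
ys,xs=np.nonzero(sub[140:175]); ys+=140
for v in range(146,176,2): 
    r=np.nonzero(sub[v])[0]; print(v,r.min() if len(r) else None,r.max() if len(r) else None,len(r))
for u in (290,320,350):
    r=np.nonzero(sub[:,u])[0]; print('col',u,r.min(),r.max())
for v in (180,200,210):
    r=np.nonzero(sub[v])[0]; print(v,r.min(),r.max())
    a=onz(c,r.min(),v,.005);b=onz(c,r.max(),v,.005); print('   sides',a,b,(a+b)/2,np.linalg.norm(a-b))
# top view (first image): wood outline of stand
T=cv2.imread('pics/top0.png'); t=np.load('t6.npy',allow_pickle=True).item()
mt=cv2.inRange(cv2.cvtColor(T,cv2.COLOR_BGR2HSV),(8,80,150),(25,255,255)); k=np.zeros_like(mt); k[235:325,175:255]=mt[235:325,175:255]
p=np.argwhere(k)[:,::-1]; w=np.array([onz(t,*q,.018)[:2] for q in p]); print(cv2.minAreaRect((w*1000).astype(np.float32)))
```

```text
146 None None 0
148 None None 0
150 273 366 94
152 273 367 89
154 273 367 81
156 273 367 80
158 273 367 82
160 273 367 95
162 275 365 91
164 275 364 59
166 275 364 7
168 274 364 8
170 274 364 8
172 274 364 8
174 274 364 9
col 290 149 164
col 320 149 164
col 350 149 163
180 275 364
   sides [0.44079255 0.26255734 0.005     ] [0.47782456 0.18368821 0.005     ] [0.45930856 0.22312278 0.005     ] 0.08713041396306273
200 276 363
   sides [0.42314101 0.25381859 0.005     ] [0.45986896 0.17559736 0.005     ] [0.44150498 0.21470797 0.005     ] 0.08641471537667951
210 276 363
   sides [0.41390809 0.24980577 0.005     ] [0.45090593 0.17100993 0.005     ] [0.43240701 0.21040785 0.005     ] 0.0870495489430061
((448.4620056152344, 183.12451171875), (115.46337890625, 155.53713989257812), 25.022674560546875)
```

Run:
```python
from h import *
c=np.load('w6.npy',allow_pickle=True).item()
u=np.array([np.cos(np.radians(25.1)),np.sin(np.radians(25.1))])
for p,z,off in [((320,148.7),.025,.0575),((320,160.7),.025,.0455),((320,164.7),.005,.0455)]:
    q=onz(c,*p,z)[:2]-off*u; print(q,q@u)
print('mid',np.array([.4415,.2147])@[-u[1],u[0]])
# held carton's top edges at far side: z top = TCP z + .150-.1266
z=get_state()['ee_pos'][2]+.0235; print(get_state()['ee_pos'])
a=onz(c,219.5,256,z);b=onz(c,413,256,z); print(a,b,(a+b)/2,np.linalg.norm(a-b),np.degrees(np.arctan2(*(a-b)[[1,0]])))
print('centre', (a+b)[:2]/2-.0355*u)
```

```text
[0.43453282 0.21133774] 0.48314871481527777
[0.43581191 0.21189227] 0.4845422472556995
[0.43158894 0.20965906] 0.47977072649638436
mid 0.007141576005601912
[0.43152343 0.21180537 0.24521933]
[0.45201767 0.25266442 0.26871933] [0.47452678 0.20472631 0.26871933] [0.46327223 0.22869536 0.26871933] 0.0529596283027687 115.1521836495584
centre [0.43112453 0.21363628]
```

```bash
python3 go.py .434 .2117 .055 -64.9; python3 -m inch '[{"tx":0.002, "ty":0.001, "tz":0.04, "finger_gap":0.5}, {"tz":0.04, "finger_gap":0.5}, {"tz":0.04, "finger_gap":0.5}, {"tz":0.04, "finger_gap":0.5}, {"tz":0.02, "finger_gap":0.5}, {"finger_gap":0.5}, {"finger_gap":0.5}]'; python3 go.py .434 .2117 .047 -64.9
```

```text
cur th -65.03 turn -0.0022 q6 1.49 shift x 0.0022 y 0.0011 z 0.1902
time_s: 12.85
ee_pos: [0.4345, 0.2118, 0.0664]
tool_rot: [3.068, 0.678, 0.0]
wrist_force: [0.1, 0.0, -1.1]
width: 0.653
grip_force: 39.0
cur th -65.08 turn -0.0031 q6 1.49 shift x -0.0005 y -0.0001 z 0.0194
```

```bash
python3 -m inch '[{"tz":0.010, "finger_gap":0.5}, {"tz":0.007, "finger_gap":0.5}, {"finger_gap":0.5}]'|sed -n '2p;4p'; python3 -m inch '[{"tz":0.001, "finger_gap":0.5}, {"finger_gap":0.5}]'|sed -n '2p;4p'; python3 -m inch '[{"tz":0.001, "finger_gap":0.5}, {"finger_gap":0.5}]'|sed -n '2p;4p'
```

```text
ee_pos: [0.4338, 0.2123, 0.0484]
wrist_force: [-0.4, -0.6, -2.5]
ee_pos: [0.4342, 0.2126, 0.048]
wrist_force: [-0.1, 0.1, -2.7]
ee_pos: [0.4341, 0.2125, 0.0469]
wrist_force: [0.1, 0.1, -2.3]
```

```bash
for i in 1 2; do python3 -m inch '[{"tz":0.001, "finger_gap":0.5}, {"finger_gap":0.5}]'|sed -n '2p;4p'; done
```

```text
ee_pos: [0.4342, 0.2126, 0.046]
wrist_force: [-0.1, -0.5, -0.7]
ee_pos: [0.4342, 0.2127, 0.0458]
wrist_force: [-5.9, -0.2, 17.1]
```

```bash
python3 -m inch '[{"tz":-0.0008, "finger_gap":0.5}, {"finger_gap":0.75}, {"finger_gap":1}, {"finger_gap":1}, {"tz":-0.02, "finger_gap":1}, {"tz":-0.04, "finger_gap":1}, {"tz":-0.05, "finger_gap":1}, {"tz":-0.05, "finger_gap":1}]'
python3 -m inch '[{"tz":-0.05, "finger_gap":1}, {"tz":-0.05, "finger_gap":1}, {"finger_gap":1}]'|head -2
python3 - <<'E'
from h import *
c=grab('wrist'); np.save('w7.npy',c,allow_pickle=True); T=grab('top'); np.save('t7.npy',T,allow_pickle=True)
A=cv2.resize(c['frame'],(480,360),interpolation=cv2.INTER_AREA); A=c['frame'][100:420,180:560]
B=cv2.resize(T['frame'][240:315,300:375],(300,300),interpolation=2)
o=np.zeros((320,680,3),np.uint8); o[:,:380]=A; o[:300,380:]=B
cv2.imwrite('pics/w7.png',o)
for p in [(.434,.2117,.068)]: print(np.array(proj(c,p))-[180,100])
E
```

```text
time_s: 14.75
ee_pos: [0.4336, 0.2123, 0.2072]
tool_rot: [3.067, 0.68, -0.001]
wrist_force: [1.3, 0.1, 0.1]
width: 0.998
grip_force: 0.0
time_s: 15.05
ee_pos: [0.436, 0.2133, 0.312]
[136.75497502 114.66114092]
```

View pics/w7.png

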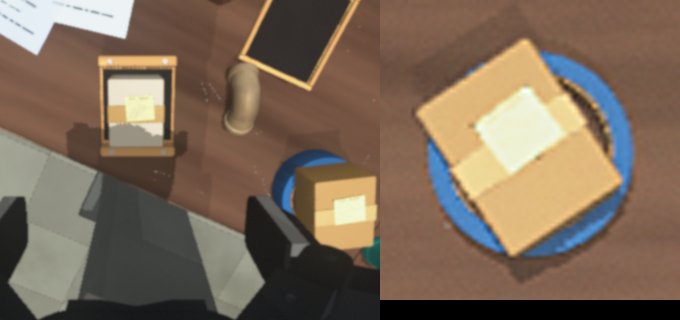

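The white carton sits squarely between the battens. The brown carton on the tape has top corners at top-view (337,249.5), (360.5,285), (333,304), (309,268).

```bash
python3 - <<'E'
from h import *
T=np.load('t7.npy',allow_pickle=True).item(); c=np.load('w7.npy',allow_pickle=True).item()
P=np.array([onz(T,*p,.087)[:2] for p in [(337,249.5),(360.5,285),(333,304),(309,268)]])*1000
print(P.round(1),P.mean(0),cv2.minAreaRect(P.astype(np.float32)))
# white carton in the stand, bright mask at top face from wrist
for nm,cc,z in (('w',c,.068),('t',T,.068)):
    f=cc['frame'].astype(int); m=((f.min(2)>95)&(f.max(2)-f.min(2)<60)).astype(np.uint8); u,v=map(int,proj(cc,(.434,.2117,.068)))
    k=np.zeros_like(m); r=50 if nm=='w' else 26; k[v-r:v+r,u-r:u+r]=m[v-r:v+r,u-r:u+r]
    k=cv2.morphologyEx(k,cv2.MORPH_CLOSE,np.ones((15,15))); k=cv2.morphologyEx(k,cv2.MORPH_OPEN,np.ones((7,7)))
    cn=max(cv2.findContours(k,0,2)[0],key=cv2.contourArea)[:,0]
    print(nm,cv2.minAreaRect(np.array([onz(cc,*q,z)[:2]*1000 for q in cn],np.float32)))
E
python3 go.py .437 -.027 .24
```

```text
[[480.3 -32.2]
 [414.4 -72.8]
 [381.6 -22.1]
 [447.9  19.8]] [431.02363456 -26.81888997] ((431.0909729003906, -27.043445587158203), (78.45323944091797, 61.23994827270508), 32.327842712402344)
w ((436.5018310546875, 214.3118896484375), (72.7439193725586, 57.05514907836914), 25.002010345458984)
t ((440.5742492675781, 212.85623168945312), (96.03678894042969, 65.04389953613281), 25.310720443725586)
cur th -65.00 turn 0.0000 q6 1.49 shift x -0.0987 y 0.2183 z 0.0663
```

```bash
python3 -m inch '[{"tx":-0.0197, "ty":0.0437, "finger_gap":1}, {"tx":-0.0197, "ty":0.0437, "finger_gap":1}, {"tx":-0.0197, "ty":0.0437, "finger_gap":1}, {"tx":-0.0197, "ty":0.0437, "finger_gap":1}, {"tx":-0.0197, "ty":0.0437, "finger_gap":1}, {"tz":0.04, "turn":-0.127, "finger_gap":1}, {"tz":0.03, "finger_gap":1}, {"finger_gap":1}]'|head -2
python3 - <<'E'
from h import *
c=grab('wrist'); np.save('w8.npy',c,allow_pickle=True)
c7=np.load('w7.npy',allow_pickle=True).item(); f=c7['frame']
m=cv2.inRange(cv2.cvtColor(f,cv2.COLOR_BGR2HSV),(8,90,150),(25,255,255)); k=np.zeros_like(m); k[145:265,270:365]=m[145:265,270:365]
p=np.argwhere(k)[:,::-1]; w=np.array([onz(c7,*q,.025)[:2]*1000 for q in p],np.float32); print('stand',cv2.minAreaRect(w))
f=c['frame']; hs=cv2.cvtColor(f,cv2.COLOR_BGR2HSV); u,v=map(int,proj(c,(.433,-.027,.087))); print(u,v,hs[v-40:v+41:10,u].tolist(),f[v-40:v+41:10,u].tolist())
cv2.imwrite('pics/w8.png',cv2.resize(f[max(v-90,0):v+90,u-100:u+100],None,fx=4,fy=3.3,interpolation=2)[:590])
print(u-100,max(v-90,0))
E
python3 go.py .433 -.027 .24
```

```text
time_s: 15.95
ee_pos: [0.4346, -0.0272, 0.2315]
stand ((435.5380859375, 212.566162109375), (112.55543518066406, 86.60685729980469), 25.014131546020508)
316 234 [[21, 113, 244], [21, 112, 243], [30, 23, 254], [30, 7, 255], [27, 61, 235], [26, 67, 244], [17, 120, 199], [17, 121, 198], [17, 120, 198]] [[136, 210, 244], [136, 210, 243], [231, 254, 254], [248, 255, 255], [179, 229, 235], [180, 236, 244], [105, 159, 199], [104, 158, 198], [105, 157, 198]]
216 144
cur th -57.77 turn 0.0000 q6 0.84 shift x -0.0025 y -0.0016 z -0.0061
```

View pics/w8.png

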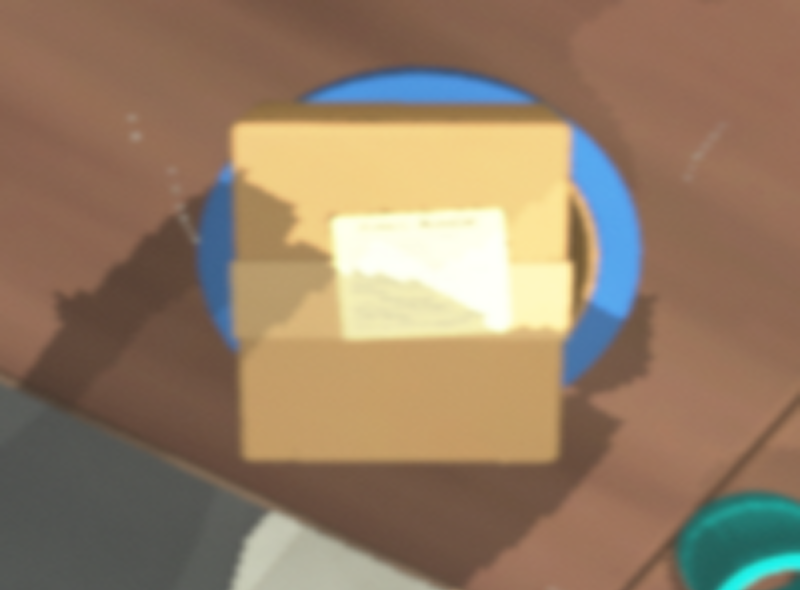

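The brown carton is aligned with the tool; its top corners are at full (273.8,181.3), (359,181.3), (356,283.7), (276.5,283.7). The blue ring under it sits off to the right.

Run:
```python
from h import *
c=np.load('w8.npy',allow_pickle=True).item(); T=np.load('t7.npy',allow_pickle=True).item()
Q=[(273.75,181.3),(359,181.3),(356,283.7),(276.5,283.7)]
P=np.array([onz(c,*p,.087)[:2] for p in Q])*1000; print(P.round(1),P.mean(0),cv2.minAreaRect(P.astype(np.float32)))
for a,b in zip(Q,[(337,249.5),(360.5,285),(333,304),(309,268)]): pass
for a in Q:
    w=onz(c,*a,.087); d=[(337,249.5),(360.5,285),(333,304),(309,268)]; b=min(d,key=lambda q:np.linalg.norm(np.subtract(q,proj(T,w)))); print(tri(c,a,T,b))
```

```text
[[449.8  19.8]
 [482.5 -32. ]
 [415.8 -74.2]
 [382.7 -22. ]] [432.67556753 -27.10438197] ((432.6264343261719, -26.987083435058594), (79.03650665283203, 61.77094268798828), 32.34698486328125)
(array([0.4485471 , 0.02024334, 0.0793625 ]), np.float64(0.0001544545970592833))
(array([ 0.48168101, -0.03255372,  0.07994087]), np.float64(0.0014875417213468856))
(array([ 0.41505124, -0.07355129,  0.08664598]), np.float64(0.0019885837136624555))
(array([ 0.38166134, -0.02220334,  0.08453782]), np.float64(0.00024767550585900604))
```

```bash
python3 go.py .4326 -.027 .073 -57.7; python3 -m inch '[{"tx":-0.002, "ty":-0.0016, "tz":0.035, "finger_gap":1}, {"tz":0.035, "finger_gap":1}, {"tz":0.035, "finger_gap":1}, {"tz":0.03, "finger_gap":1}, {"finger_gap":1}]' | head -2; python3 go.py .4326 -.027 .073 -57.7
```

```text
cur th -57.77 turn -0.0012 q6 0.84 shift x -0.0028 y -0.0018 z 0.1609
time_s: 16.5
ee_pos: [0.4336, -0.0264, 0.099]
cur th -57.70 turn -0.0001 q6 0.84 shift x -0.0012 y -0.0000 z 0.0260
```

```bash
python3 -m inch '[{"tx":-0.001, "tz":0.016, "finger_gap":1}, {"tz":0.010, "finger_gap":1}, {"finger_gap":0.85}, {"finger_gap":0.75}, {"finger_gap":0.6}, {"finger_gap":0.5}, {"finger_gap":0.5}]' 35
```

```text
time_s: 17.2
ee_pos: [0.4343, -0.0275, 0.0758]
tool_rot: [3.017, 0.873, 0.002]
wrist_force: [-1.1, 0.6, 4.9]
width: 0.721
grip_force: 36.7
```

```bash
python3 -m inch '[{"tz":-0.005, "finger_gap":0.5}, {"tz":-0.015, "finger_gap":0.5}, {"tz":-0.03, "finger_gap":0.5}, {"tz":-0.04, "finger_gap":0.5}, {"tz":-0.03, "finger_gap":0.5}, {"finger_gap":0.5}]'; python3 go.py .589 .0862 .19 -88.4
```

```text
time_s: 17.8
ee_pos: [0.4354, -0.0276, 0.1987]
tool_rot: [3.015, 0.872, 0.01]
wrist_force: [0.5, -0.1, -3.1]
width: 0.72
grip_force: 39.3
cur th -57.72 turn 0.5355 q6 0.84 shift x 0.1567 y -0.1095 z 0.0087
```

```bash
python3 -m inch '[{"turn":0.134, "finger_gap":0.5}, {"turn":0.134, "finger_gap":0.5}, {"turn":0.134, "finger_gap":0.5}, {"turn":0.1335, "finger_gap":0.5}, {"tx":0.0392, "ty":-0.0274, "finger_gap":0.5}, {"tx":0.0392, "ty":-0.0274, "finger_gap":0.5}, {"tx":0.0392, "ty":-0.0274, "finger_gap":0.5}, {"tx":0.0392, "ty":-0.0274, "finger_gap":0.5}]'>/dev/null; python3 -m inch '[{"finger_gap":0.5}, {"finger_gap":0.5}]'; python3 go.py .589 .0862 .05 -88.4
python3 - <<'E'
from h import *
c=grab('wrist'); np.save('w9.npy',c,allow_pickle=True); f=c['frame'].astype(int); T=grab('top'); np.save('t9.npy',T,allow_pickle=True)
m=((f.max(2)<75)&(f[...,2]-f[...,0]<20)).astype(np.uint8); m=cv2.morphologyEx(m,cv2.MORPH_OPEN,np.ones((3,3)))
u,v=map(int,proj(c,(.625,.0862,.005))); print(u,v)
n,l,st,ce=cv2.connectedComponentsWithStats(m,connectivity=4); k=l[v,u]; print(k,st[k])
q=(l==k)
for vv in range(st[k][1],st[k][1]+st[k][3],6):
    r=np.nonzero(q[vv])[0]
    if len(r): a,b=onz(c,r.min(),vv,.005),onz(c,r.max(),vv,.005); print(vv,r.min(),r.max(),a.round(4)[:2],b.round(4)[:2],((a+b)/2).round(4)[:2])
E
```

```text
time_s: 18.8
ee_pos: [0.587, 0.087, 0.1934]
tool_rot: [3.141, 0.045, -0.003]
wrist_force: [0.3, -0.3, -2.2]
width: 0.722
grip_force: 39.3
cur th -88.34 turn 0.0010 q6 1.61 shift x 0.0020 y 0.0008 z 0.1434
318 176
3 [ 271  162   95   44 4095]
162 271 364 [0.6354 0.1258] [0.6377 0.0489] [0.6365 0.0874]
168 271 364 [0.6305 0.1259] [0.6328 0.0486] [0.6317 0.0872]
174 272 364 [0.6256 0.125 ] [0.6279 0.0483] [0.6268 0.0867]
180 271 364 [0.6206 0.1259] [0.6229 0.048 ] [0.6218 0.0869]
186 272 364 [0.6157 0.1251] [0.6179 0.0476] [0.6168 0.0864]
192 272 364 [0.6106 0.1251] [0.6129 0.0473] [0.6117 0.0862]
198 272 363 [0.6055 0.1251] [0.6078 0.0478] [0.6066 0.0865]
204 272 363 [0.6004 0.1251] [0.6026 0.0475] [0.6015 0.0863]
```

```bash
python3 go.py .5895 .086 .055 -88.4; python3 -m inch '[{"tx":0.002, "ty":0.001, "tz":0.04, "finger_gap":0.5}, {"tz":0.04, "finger_gap":0.5}, {"tz":0.035, "finger_gap":0.5}, {"tz":0.018, "finger_gap":0.5}, {"finger_gap":0.5}, {"finger_gap":0.5}]'; python3 go.py .5895 .086 .05 -88.4
```

```text
cur th -88.42 turn -0.0004 q6 1.61 shift x 0.0030 y 0.0001 z 0.1391
time_s: 19.5
ee_pos: [0.5894, 0.085, 0.0625]
tool_rot: [-3.141, -0.042, -0.001]
wrist_force: [0.2, -0.7, -1.7]
width: 0.717
grip_force: 39.2
cur th -88.45 turn -0.0009 q6 1.61 shift x 0.0001 y -0.0009 z 0.0125
```

```bash
python3 -m inch '[{"ty":-0.0008, "tz":0.008, "finger_gap":0.5}, {"tz":0.006, "finger_gap":0.5}, {"finger_gap":0.5}]'|sed -n '2p;4p'; python3 -m inch '[{"tz":0.001, "finger_gap":0.5}, {"finger_gap":0.5}]'|sed -n '2p;4p'
```

```text
ee_pos: [0.5891, 0.0863, 0.0473]
wrist_force: [-0.5, -0.4, -2.1]
ee_pos: [0.5895, 0.0864, 0.0468]
wrist_force: [-0.8, 0.1, -1.7]
```

```bash
python3 -m inch '[{"tz":0.001, "finger_gap":0.5}, {"finger_gap":0.5}]'|sed -n '2p;4p'
```

```text
ee_pos: [0.5895, 0.0864, 0.0457]
wrist_force: [0.3, -0.5, -1.8]
```

```bash
python3 -m inch '[{"tz":0.001, "finger_gap":0.5}, {"finger_gap":0.5}]'|sed -n '2p;4p'
```

```text
ee_pos: [0.5896, 0.0864, 0.0451]
wrist_force: [-2.0, 0.5, 4.0]
```

```bash
python3 -m inch '[{"finger_gap":0.8}, {"finger_gap":1}, {"finger_gap":1}, {"tz":-0.02, "finger_gap":1}, {"tz":-0.04, "finger_gap":1}, {"tz":-0.05, "finger_gap":1}, {"tz":-0.05, "finger_gap":1}, {"tz":-0.05, "finger_gap":1}]'
python3 -m inch '[{"tz":-0.04, "finger_gap":1}, {"finger_gap":1}]'|head -2
cat > tape.py <<'E'
from h import *
def blue(c,u,v,r):
    m=cv2.inRange(cv2.cvtColor(c['frame'],cv2.COLOR_BGR2HSV),(98,100,60),(118,255,255)); k=np.zeros_like(m); k[max(v-r,0):v+r,u-r:u+r]=m[max(v-r,0):v+r,u-r:u+r]; return k
def circ(w):
    A=np.c_[2*w,np.ones(len(w))]; s=np.linalg.lstsq(A,(w**2).sum(1),rcond=None)[0]; return s[:2],np.sqrt(s[2]+s[:2]@s[:2])
E
python3 - <<'E'
from tape import *
c=grab('wrist'); T=grab('top'); np.save('w10.npy',c,allow_pickle=True); np.save('t10.npy',T,allow_pickle=True)
# brown carton in tray: top face z .056
for nm,cc in (('w',c),('t',T)):
    f=cc['frame'];h=cv2.cvtColor(f,cv2.COLOR_BGR2HSV); u,v=map(int,proj(cc,(.589,.086,.056))); r=75 if nm=='w' else 30
    m=(h[...,2]>165).astype(np.uint8); k=np.zeros_like(m); k[v-r:v+r,u-r:u+r]=m[v-r:v+r,u-r:u+r]; k=cv2.morphologyEx(k,cv2.MORPH_OPEN,np.ones((7,7)))
    n,l,st,ce=cv2.connectedComponentsWithStats(k); j=l[v,u]; cn=cv2.findContours((l==j).astype(np.uint8),0,2)[0][0][:,0]
    print(nm,(u,v),st[j],cv2.minAreaRect(np.array([onz(cc,*q,.056)[:2]*1000 for q in cn],np.float32)))
u,v=map(int,proj(T,(.433,-.027,.036))); k=blue(T,u,v,40); cn=max(cv2.findContours(k,0,2)[0],key=cv2.contourArea)
p=cv2.convexHull(cn)[:,0]; print('tape top',cv2.fitEllipse(cn), circ(np.array([onz(T,*q,.036)[:2] for q in p])))
E
```

```text
time_s: 21.2
ee_pos: [0.5891, 0.0863, 0.2567]
tool_rot: [-3.141, -0.044, 0.0]
wrist_force: [0.9, 0.5, 0.0]
width: 1.0
grip_force: 0.0
time_s: 21.4
ee_pos: [0.5912, 0.0865, 0.3008]
w (316, 213) [ 286  176   62   59 3150] ((597.5902099609375, 86.5406494140625), (59.089412689208984, 62.41948699951172), 1.612897515296936)
t (274, 197) [     0      0    640    480 306934] ((522.4290771484375, 30.0875244140625), (1289.7244873046875, 939.9208374023438), 87.08675384521484)
tape top ((337.1944580078125, 278.0838623046875), (50.121883392333984, 50.39480972290039), 143.3748321533203) (array([ 0.43193086, -0.03012277]), np.float64(0.0485565405858673))
```

```bash
python3 -m inch '[{"turn":-0.1403, "finger_gap":1}, {"turn":-0.1403, "finger_gap":1}, {"turn":-0.1403, "finger_gap":1}, {"turn":-0.1403, "finger_gap":1}, {"turn":-0.1403, "finger_gap":1}, {"turn":-0.1403, "finger_gap":1}]'>/dev/null; python3 -m inch '[{"turn":-0.1403, "finger_gap":1}, {"turn":-0.1403, "finger_gap":1}, {"turn":-0.1403, "finger_gap":1}, {"turn":-0.1403, "finger_gap":1}, {"turn":-0.1403, "finger_gap":1}]' >/dev/null
python3 -m inch '[{"tx":-0.029, "ty":-0.0285, "tz":0.015, "finger_gap":1}, {"tx":-0.029, "ty":-0.0285, "tz":0.015, "finger_gap":1}, {"tx":-0.029, "ty":-0.0285, "tz":0.015, "finger_gap":1}, {"tx":-0.029, "ty":-0.0285, "tz":0.015, "finger_gap":1}, {"finger_gap":1}, {"finger_gap":1}]'|head -2
cat > t.py <<'E'
from tape import *
c=grab('wrist'); np.save('w11.npy',c,allow_pickle=True)
u,v=map(int,proj(c,(.433,-.03,.036))); print(u,v)
k=blue(c,u,v,110); k=cv2.morphologyEx(k,cv2.MORPH_OPEN,np.ones((3,3)))
T=cv2.imread('pics/top0.png')
# inner hole edge at z=.036 and outer hull
cns,h=cv2.findContours(k,cv2.RETR_CCOMP,2); i=max(range(len(cns)),key=lambda j:cv2.contourArea(cns[j]))
p=cv2.convexHull(cns[i])[:,0]; W=np.array([onz(c,*q,.036)[:2] for q in p]); print('outer',circ(W))
j=h[0][i][2]
if j>=0:
    p=cv2.convexHull(cns[j])[:,0]; print('hole',circ(np.array([onz(c,*q,.036)[:2] for q in p])))
np.save('k.npy',k)
E
python3 t.py; python3 go.py .477 -.03 .15 0
```

```text
time_s: 23.2
ee_pos: [0.4748, -0.03, 0.2335]
269 219
outer (array([ 0.43310538, -0.03034297]), np.float64(0.049036027284014364))
hole (array([ 0.4325683 , -0.03116911]), np.float64(0.04105707139266783))
cur th -0.01 turn -0.0002 q6 -0.16 shift x -0.0004 y 0.0014 z 0.0841
```

```bash
python3 -m inch '[{"tx":-0.0003, "ty":0.001, "tz":0.04, "finger_gap":1}, {"tz":0.04, "finger_gap":1}, {"tz":0.04, "finger_gap":1}, {"tz":0.04, "finger_gap":1}, {"finger_gap":1}, {"finger_gap":1}]'|head -4; python3 go.py .4761 -.0303 .034 0
```

```text
time_s: 23.85
ee_pos: [0.477, -0.0295, 0.075]
tool_rot: [-2.22, -2.222, 0.001]
wrist_force: [0.7, -0.1, 0.9]
cur th 0.06 turn 0.0011 q6 -0.16 shift x -0.0008 y -0.0009 z 0.0410
```

```bash
python3 -m inch '[{"tx":-0.0005, "ty":-0.0007, "tz":0.02, "finger_gap":1}, {"tz":0.015, "finger_gap":1}, {"tz":0.006, "finger_gap":0.8}, {"finger_gap":0.5}, {"finger_gap":0.3}, {"finger_gap":0.1}, {"finger_gap":0}, {"finger_gap":0}]' 60; python3 -m inch '[{"finger_gap":0}, {"finger_gap":0}]'
```

```text
time_s: 24.65
ee_pos: [0.4763, -0.0306, 0.0344]
tool_rot: [2.22, 2.221, 0.001]
wrist_force: [-1.0, -0.1, 8.5]
width: 0.125
grip_force: 56.0
time_s: 24.85
ee_pos: [0.4763, -0.0306, 0.0344]
tool_rot: [2.22, 2.221, 0.001]
wrist_force: [-1.4, -0.7, 8.6]
width: 0.126
grip_force: 56.0
```

```bash
python3 -m inch '[{"tz":-0.01, "finger_gap":0}, {"tz":-0.02, "finger_gap":0}, {"tz":-0.04, "finger_gap":0}, {"tz":-0.04, "finger_gap":0}, {"tz":-0.04, "finger_gap":0}, {"finger_gap":0}]'
python3 go.py .6575 -.139 .1 0
```

```text
time_s: 25.45
ee_pos: [0.4778, -0.0308, 0.1888]
tool_rot: [2.216, 2.217, 0.008]
wrist_force: [-0.7, -0.4, -1.4]
width: 0.121
grip_force: 56.2
cur th 0.02 turn 0.0003 q6 -0.16 shift x -0.1082 y 0.1797 z 0.0888
```

```bash
python3 -m inch '[{"tx":-0.0216, "ty":0.036, "finger_gap":0}, {"tx":-0.0216, "ty":0.036, "finger_gap":0}, {"tx":-0.0216, "ty":0.036, "finger_gap":0}, {"tx":-0.0216, "ty":0.036, "finger_gap":0}, {"tx":-0.0216, "ty":0.036, "finger_gap":0}, {"finger_gap":0}, {"finger_gap":0}]'|head -2; python3 go.py .6575 -.139 .1 0
python3 - <<'E'
from tape import *
c=grab('wrist'); S=grab('side'); z=get_state()['ee_pos'][2]
k=blue(c,270,300,180); k=cv2.morphologyEx(k,cv2.MORPH_OPEN,np.ones((3,3))); cn=max(cv2.findContours(k,0,2)[0],key=cv2.contourArea); print(cv2.boundingRect(cn),onz(c,*cn[:,0].mean(0),z)[:2])
A=cv2.resize(c['frame'],(480,360),interpolation=cv2.INTER_AREA); B=cv2.resize(S['frame'][130:290,190:350],(320,320),interpolation=2)
o=np.zeros((360,800,3),np.uint8); o[:,:480]=A;o[:320,480:]=B; cv2.imwrite('pics/w12.png',o); np.save('w12.npy',c,allow_pickle=True)
E
```

```text
time_s: 26.15
ee_pos: [0.6554, -0.1385, 0.1825]
cur th -0.02 turn -0.0003 q6 -0.28 shift x -0.0005 y 0.0021 z 0.0825
(118, 186, 215, 219) [ 0.63079249 -0.11130728]
```

View pics/w12.png

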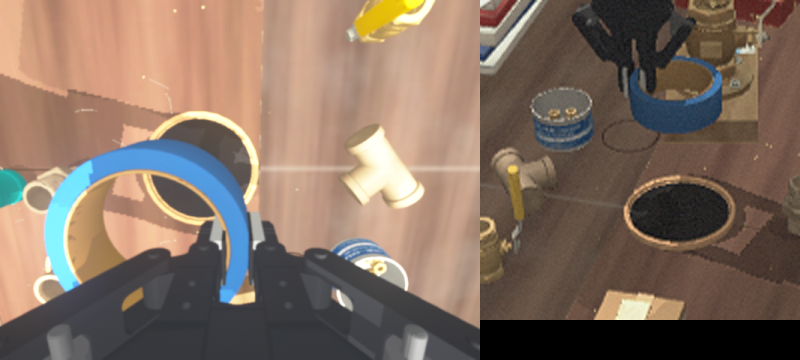

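The tape is held level in the gripper with the empty dish below. The tee and tin stand to the right of the fingers, so I'll open only partway on release.

```bash
python3 -m inch '[{"tx":-0.0005, "ty":0.002, "tz":0.04, "finger_gap":0}, {"tz":0.04, "finger_gap":0}, {"tz":0.03, "finger_gap":0}, {"tz":0.02, "finger_gap":0}, {"finger_gap":0}, {"finger_gap":0}]'; python3 go.py .6575 -.139 .043 0
python3 - <<'E'
from h import *
c=np.load('w12.npy',allow_pickle=True).item()
print('tee',onz(c,460,247,.02)[:2],'tin',onz(c,440,350,.04)[:2])
E
```

```text
time_s: 26.85
ee_pos: [0.6577, -0.1386, 0.0546]
tool_rot: [2.22, 2.222, 0.0]
wrist_force: [0.2, -0.1, -0.2]
width: 0.122
grip_force: 56.5
cur th 0.04 turn 0.0007 q6 -0.28 shift x -0.0004 y -0.0002 z 0.0116
tee [ 0.77064854 -0.15345322] tin [ 0.75521118 -0.23464603]
```

```bash
python3 -m inch '[{"tz":0.008, "finger_gap":0}, {"tz":0.005, "finger_gap":0}, {"finger_gap":0}]'|sed -n '2p;4p'; python3 -m inch '[{"tz":0.001, "finger_gap":0}, {"finger_gap":0}]'|sed -n '2p;4p'
```

```text
ee_pos: [0.6576, -0.1388, 0.0404]
wrist_force: [-0.1, 0.1, -1.3]
ee_pos: [0.658, -0.139, 0.0399]
wrist_force: [0.2, 1.1, -1.1]
```

```bash
python3 -m inch '[{"tz":0.001, "finger_gap":0}, {"finger_gap":0}]'|sed -n '2p;4p'
```

```text
ee_pos: [0.6581, -0.139, 0.0395]
wrist_force: [-3.0, 1.1, 6.0]
```

```bash
python3 -m inch '[{"tz":-0.0003, "finger_gap":0.2}, {"finger_gap":0.35}, {"finger_gap":0.45}, {"finger_gap":0.45}, {"tz":-0.02, "finger_gap":0.45}, {"tz":-0.04, "finger_gap":0.45}, {"tz":-0.05, "finger_gap":0.45}, {"tz":-0.05, "finger_gap":0.45}]'
python3 -m inch '[{"tz":-0.05, "finger_gap":0.45}, {"tz":-0.05, "finger_gap":0.45}, {"finger_gap":0.45}]'|head -2
python3 - <<'E'
from tape import *
c=grab('wrist'); T=grab('top'); S=grab('side'); np.save('end.npy',[c,T,S],allow_pickle=True)
for n,cc in (('w',c),('t',T),('s',S)):
    u,v=map(int,proj(cc,(.6145,-.139,.041))); k=blue(cc,u,v,60 if n=='s' else 100)
    cn=max(cv2.findContours(k,0,2)[0],key=cv2.contourArea); p=cv2.convexHull(cn)[:,0]; print(n,(u,v),cv2.boundingRect(cn),circ(np.array([onz(cc,*q,.041)[:2] for q in p])))
# bystanders and brown in before/after side views: difference
s0=cv2.imread('pics/side0.png'); t0=cv2.imread('pics/top0.png')
for nm,a,b,ps in (('side',s0,S['frame'],{'elbow':(315,317),'orange':(247,334),'turq':(388,240)}),('top',t0,T['frame'],{'elbow':(267,250),'nipple':(400,254),'turq':(406,296),'orange':(227,198)})):
    for q,(x,y) in ps.items(): print(nm,q,np.abs(a[y-14:y+14,x-14:x+14].astype(int)-b[y-14:y+14,x-14:x+14]).mean().round(1))
# brown carton in side + top: threshold
for nm,cc in (('t',T),('s',S)):
    f=cc['frame']; h=cv2.cvtColor(f,cv2.COLOR_BGR2HSV)
    for x,y in [(.5485,.0545),(.5485,.1175),(.6295,.0545),(.6295,.1175)]: 
        print(nm,np.round(proj(cc,(x,y,.056)),1),end=' ')
    print()
E
```

```text
time_s: 28.35
ee_pos: [0.6574, -0.1388, 0.2004]
tool_rot: [-2.221, -2.221, 0.001]
wrist_force: [0.7, -0.2, -0.8]
width: 0.452
grip_force: 0.0
time_s: 28.65
ee_pos: [0.6597, -0.1394, 0.307]
w (271, 205) (227, 157, 92, 92) (array([ 0.61576706, -0.13734127]), np.float64(0.04907694340619228))Traceback (most recent call last):
  File "<stdin>", line 5, in <module>
ValueError: max() iterable argument is empty
```

```bash
python3 -m inch '[{"tx":-0.015, "ty":-0.045, "finger_gap":0.45}, {"tx":-0.015, "ty":-0.045, "finger_gap":0.45}, {"tx":-0.015, "ty":-0.045, "finger_gap":0.45}, {"tx":-0.015, "ty":-0.045, "finger_gap":0.45}, {"tx":-0.03, "ty":-0.03, "finger_gap":0.45}, {"tx":-0.04, "ty":-0.02, "finger_gap":0.45}, {"tx":-0.04, "ty":-0.02, "finger_gap":0.45}, {"tx":-0.04, "ty":-0.02, "finger_gap":0.45}]'|head -2;python3 -m inch '[{"tx":-0.045, "finger_gap":0.45}, {"tx":-0.045, "finger_gap":0.45}, {"tx":-0.045, "finger_gap":0.45}, {"tx":-0.045, "finger_gap":0.45}, {"finger_gap":0.45}]'|head -2
python3 - <<'E'
from tape import *
T=grab('top'); S=grab('side')
s0=cv2.imread('pics/side0.png'); t0=cv2.imread('pics/top0.png')
for nm,a,b,ps in (('side',s0,S['frame'],{'elbow':(315,317),'orange':(247,334),'turq':(388,240)}),('top',t0,T['frame'],{'elbow':(267,250),'nipple':(400,254),'turq':(406,296),'orange':(227,198)})):
    for q,(x,y) in ps.items():
        A=a[y-16:y+16,x-16:x+16]; sc=cv2.matchTemplate(b[y-22:y+22,x-22:x+22],A,cv2.TM_CCOEFF_NORMED); print(nm,q,np.round(sc.max(),3),np.subtract(np.unravel_index(sc.argmax(),sc.shape),6))
def vis(cc,u,v,r): return cc['frame'][v-r:v+r,u-r:u+r]
# things in place: diff of top before/after, thresholded, per place on its top plane
for n,p,z in (('tape',(.6145,-.139),.041),('brown',(.589,.086),.056),('white',(.434,.2117),.068),('coupling',(.458,-.2615),.05)):
    for nm,cc,b in (('t',T,t0),('s',S,s0)):
        u,v=map(int,proj(cc,(*p,z))); d=(cv2.absdiff(cc['frame'],b).max(2)>45).astype(np.uint8); k=np.zeros_like(d); k[v-40:v+40,u-40:u+40]=d[v-40:v+40,u-40:u+40]
        k=cv2.morphologyEx(k,cv2.MORPH_OPEN,np.ones((3,3))); cs=cv2.findContours(k,0,2)[0]
        if cs: cn=max(cs,key=cv2.contourArea)[:,0]; r=cv2.minAreaRect(np.array([onz(cc,*q,z)[:2]*1000 for q in cn],np.float32)); print(n,nm,np.round(r[0],1),np.round(r[1],1),round(r[2],1))
E
```

```text
time_s: 29.6
ee_pos: [0.3863, -0.3499, 0.2973]
time_s: 30.1
ee_pos: [0.3865, -0.5325, 0.2953]
side elbow 0.991 [0 0]
side orange 0.995 [0 0]
side turq 0.799 [0 0]
top elbow 0.995 [0 0]
top nipple 0.987 [0 0]
top turq 0.988 [0 0]
top orange 0.997 [0 0]
tape t [ 614.7 -137.8] [96.6 95.3] 88.0
tape s [ 613.  -125.5] [96.7 98.5] 10.0
brown t [587.1  87.2] [79.9 64.4] 1.8
brown s [579.5 110.5] [ 88.9 108.5] 5.3
white t [432.4 208.9] [76.2 65. ] 25.2
white s [429.2 236.8] [ 76.5 102.6] 24.1
coupling t [ 458.7 -245.9] [ 7.  23.2] 81.1
coupling s [ 460.4 -125.8] [45.7 63.6] 85.6
```

```bash
python3 -c "
from cell import *
print(job_done())"
```

```text
the job is handed in; nothing more can be done
None
```

The job is handed in after about 30 s of robot time: coupling, white carton, brown carton and tape roll were each set on their places in the order asked. My final top-view check put the cartons and tape within about 3 mm of their targets, and the coupling was seen upright in its dish after release. The elbow, nipple and look-alikes had not moved.

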